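# Slide the cutter sled under the leaf spring

## Robot

A 6-joint arm with a two-finger parallel gripper is mounted at the origin on the work surface. World frame = base frame: x ahead of the robot, y to its left, z up, the work surface at z = 0. Lengths are in mm, angles in rad, forces in N, time in s.
With the tool pointing down it reaches from about 325 to 900 mm from the base axis. Payload 3.5 kg.
Tool frame: the origin (TCP) lies between the finger pads; the fingertips stand 22 mm ahead of it and the grasp point (between the pads) lies 3 mm ahead of it; z points along the fingers, y is the line along which they close (so a half turn about z gives the same grasp; the last joint's range is limited). The gripper opens to 85 mm and grips with 20 to 120 N. Pads are 22 mm wide; open, the fingers measure 114 mm over their backs; the gripper's body (76 mm by 85 mm) begins 54 mm behind the grasp point. The pads swing forward as they close: fully open they stand 13 mm farther back than shut.
Start: joints at [1.04, 0.276, -0.026, 1.268, 0, 1.467], TCP at [259.299, 568.67, 253.313] pointing down, gripper open.
Joint ranges: [-3.12, 3.12], [-0.85, 1.88], [-1.08, 1.24], [-1.95, 2.15], [-1.57, 1.53], [-3.14, 3.14]. Speed limits (rad/s): [2.57, 2.57, 3.14, 3.14, 3.14, 3.14].

## Interface

Orientations are given as a rotation vector (axis times angle).
In Python, from plant import robot gives the robot as it stands.
- The arm moves only by the tool step_arm, never from a script. Its argument "series" is a list of rows, each an object with "hand": the opening, from 0 (shut) to 1 (fully open); "slide": the shift along the tool's x, y, z in m, a list of three; "angular": the turn, a rotation vector about the tool's x, y, z in degrees, a list of three. In form: [{"hand": hand, "slide": [dx, dy, dz], "angular": [wx, wy, wz]}, ...]. A call has 1 to 8 rows; each row shifts and turns the commanded pose from where the row before left it, along the tool's axes as they then stand; what a row does not reach is not made up. A row lasts 1/12 s, in which the tool goes at most 41.7 mm and 7.16 degrees, less where a joint would pass 70% of its speed; a pose out of reach is approached as far as the arm can. A call with a gripper value outside its range is refused whole. The fingers move at their own pace and stop on an object; "force" is the grip in N (left out, the last holds). Time passes only in rows, so rows that do not move let the fingers close. It gives the time, the measured TCP pose, the force, the opening and the grip force at its end, in the units of the state.
- robot.get_state(): the state, without advancing time (a new reading comes with each control period).
- robot.read_camera(name): name is "scene" or "top"; returns a dict with "pixels" (480x640x3 uint8, red, green, blue), "fov_y" (degrees; the focal length in pixels is half the picture's height over the tangent of half this angle, whatever the lens; pixels are square), "cx", "cy" (the principal point, pixels), "view" (4x4, takes a point from world to camera coordinates). Camera axes: x right, y down, z forward; pixel columns grow to the right and rows downward; lengths in mm; the calibration is good to about 2 mm. A picture is of the moment at which its call begins. There is no depth.
- robot.finish_job(): hands the job in; it is judged then, once.
Trained networks look in a picture, given as the dict that the camera call returned (one of the last four; its "shot" number tells which), for a name from the list of things; names that differ only in an ending like _2 or _b are one class to them, and where a whole thing is asked for, a point or a joint stands for the part that bears it (a point fixed in the world has none). Each returns a list of dicts, best first, with "p" (0 to 1); they miss things now and then, are a little off and sometimes report something else, mostly with a low value. They report only what shows in the picture. A call takes as long as a camera call. They do not tell look-alikes from the thing itself.
- robot.boxes_of(picture, query): "box" ([left, top, right, bottom] in pixels, round what is visible of it).
- robot.masks_of(picture, query): "region" (480x640 bool, what is visible of it) and "box" ([left, top, right, bottom] in pixels, round what is visible of it).
The state is a dict: "time": time; "joints": joint angles; "joint_vel": joint speeds; "tau": joint torques, N m; "eef_pos": TCP position; "eef_rot": TCP orientation; "ft_force": force on the tool from outside, world axes, zero at the start; "moment": the same for the moment, N m; "opening": finger opening in mm; "gripper_force": force on a finger pad.
Only numpy, scipy, OpenCV 4.12 (cv2) and the standard library are available. Lean on these libraries where they do the work, as an engineer would, in place of code of your own. Each camera call takes 0.05 s, during which the arm holds its last target. There are 200 camera calls.

## Task

Press the wooden cutter sled down with the fingertips on its low rear ledge, against the sprung lift plate, and keep pressing while you push it along the channel, under the crossbar and the leaf spring, until it is fully home against the end stop and stays clamped there between plate and bar. Do not lift the sled, let go of it at the end, and leave the other things on the bench where they are.

Things in the scene. Friction and masses are not known exactly. Their poses are not given: they have to be found in the camera images.
- fixture: Fixed hold-down fixture: plywood base with a straight channel between wooden fences. Origin: on the bench top under the middle of its crossbar; x axis along the channel, the way the sled must travel; z up. Base from x = -240 to +80 mm, 140 mm wide. Fences: inner faces y = +-34 mm, outer +-48, tops 46 mm above the bench. The channel's floor is one sprung lift plate, x = -225 to +54 mm.
- bar (a point): Middle of the underside of the steel crossbar over the channel, 70 mm above the bench. The bar is 18 mm long along the channel (fixture x = -9 to +9 mm), its top 84 mm above the bench, on posts at fixture y = +-50 to +-64 mm.
- stop (a point): Middle of the end stop's face, fixture x = +55 mm, 40 mm above the bench (the stop's top is 50 mm above the bench). The sled's nose rests against this face when fully home.
- sled: Loose wooden sled, 140 long x 64 wide mm, 0.2 to 0.45 kg, in the channel. Origin: centre of its underside; x towards its nose, same way as the fixture's x. Nose (x = -20 to +70 mm) 40 mm high, with a flat steel iron on top; low ledge behind it. Starts at fixture x = -145 to -115 mm, underside 37 mm above bench, nose 7 mm too high for the bar. Home: fixture x = -15 mm, underside 30 mm above bench.
- ledge (a point): Middle of the flat top of the sled's low rear ledge, sled x = -45 mm, 24 mm above the sled's underside. The ledge is 50 mm long (sled x = -70 to -20 mm) and 64 mm wide; press here. Its top is 61 mm above the bench at the start, 49 mm with the lift plate fully down.
- step (a point): Middle of the upright step, 16 mm high and 64 mm wide, between ledge and nose, sled x = -20 mm, facing backwards: fingertips standing on the ledge push forward against it. With the sled home it is at fixture x = -35 mm, still before the crossbar.
- lift_plate (a joint): Sprung lift plate under the sled, m pressed down; it stays level: 0 raised (top 37 mm above bench), 0.012 fully down (25 mm). Pushes up with 8 N raised, 16 N fully down. The sled passes under the bar if pressed down over 7 mm, until its nose is under; sliding takes up to about 15 N. Once under the bar and let go, the plate presses the sled up against the bar (about 0.007).
- leaf_spring (a joint): Steel leaf spring, 40 mm wide, hinged on the far side of the crossbar, slanting forward and down into the channel, rad: 0 at rest (tip 57 mm above bench at fixture x = +38 mm), about 0.4 when riding on top of the home sled, pressing it down with some 6 N.
- jar: Bystander: a closed glass jar with a steel cap, 56 mm across, 75 mm high. Origin: centre of its underside.
- gouge: Bystander: a wood-handled hand tool lying down, 200 mm long.
- collar: Bystander: a steel ring lying flat, 44 mm across, 18 mm high. Origin: centre of its underside.
- handle: Bystander: a turned dark-wood handle standing upright, 36 mm across, 90 mm high. Origin: centre of its underside.
- oiler: Bystander: a dark steel oil can with an upright spout, 60 mm across, 115 mm high. Origin: centre of its underside.
- stone: Bystander: a grey sharpening stone lying flat, 150 x 50 x 22 mm. Origin: centre of its underside.
Things that resemble listed ones, but are neither listed nor needed, are in the scene too. What is meant by the sled is not blue, and is the smaller of those in its own colour.

How it is judged:
By the outcome, as a careful person would: the job done as asked, in the order asked, and still so for the second after the job is handed in, with the robot touching nothing.
It also fails if it takes over 35 s, if anything falls off the work surface, if the arm or the gripper's body presses on something with over 40 N, if the wrist force passes 120 N, or if a joint passes its speed limit or range.

## Working session

There is one attempt and no reset: what is moved stays moved. The work goes in short steps, Python scripts to look and compute and a tool call to move; the robot and the scene stay as the last step left them, time stands still between calls to the robot, and variables do not carry over. Pictures are saved under pics/ and viewed, at most 10 in all, crops included, and the job is handed in when it is done.

Besides the shell and the picture viewer there is one more tool, called after "Request:" by a JSON object that holds its "api" and its "payload". step_arm: Moves the arm, as the interface text tells. Its arguments: {"type":"object","properties":{"series":{"type":"array","items":{"type":"object","properties":{"hand":{"type":"number"},"slide":{"type":"array","items":{"type":"number"}},"angular":{"type":"array","items":{"type":"number"}}}}},"force":{"type":"number"}},"required":["series"]}

```bash
mkdir -p pics; cat > h.py <<'E'
import numpy as np, cv2
from plant import robot
def cam(n):
    d=robot.read_camera(n); return d
def save(d,name): cv2.imwrite('pics/'+name,cv2.cvtColor(d['pixels'],cv2.COLOR_RGB2BGR))
def K(d):
    f=240/np.tan(np.radians(d['fov_y'])/2); return f,d['cx'],d['cy']
def back(d,u,v,z):
    f,cx,cy=K(d); V=np.array(d['view']); R=V[:3,:3]; t=V[:3,3]
    c=-R.T@t; r=R.T@np.array([(u-cx)/f,(v-cy)/f,1]); return c+r*(z-c[2])/r[2]
def proj(d,p):
    f,cx,cy=K(d); V=np.array(d['view']); q=V[:3,:3]@np.array(p,float)+V[:3,3]; return np.array([cx+f*q[0]/q[2],cy+f*q[1]/q[2]])
E
python3 - <<'E'
from h import *
for n in('top','scene'):
    d=cam(n); save(d,n+'0.png'); V=np.array(d['view']); print(n,d['fov_y'],d['cx'],d['cy'],-V[:3,:3].T@V[:3,3])
    for q in('fixture','sled','leaf_spring','jar','gouge','oiler','handle','stone','collar'):
        print(q,[(np.round(b['box']).tolist(),round(b['p'],2)) for b in robot.boxes_of(d,q)][:4])
s=robot.get_state();print(s['time'],s['eef_pos'],s['eef_rot'],s['opening'])
E
```

```text
top 44.106476653642375 325.4621924625812 232.06074236079567 [ 424.97397621  -68.41089361 1400.20841742]
fixture []
sled [([302.0, 205.0, 366.0, 236.0], 0.96), ([352.0, 298.0, 424.0, 385.0], 0.95), ([432.0, 143.0, 492.0, 207.0], 0.79)]
leaf_spring [([262.0, 213.0, 278.0, 234.0], 0.68), ([300.0, 202.0, 366.0, 239.0], 0.53), ([391.0, 208.0, 410.0, 229.0], 0.19)]
jar [([280.0, 147.0, 302.0, 174.0], 0.93)]
gouge [([315.0, 148.0, 396.0, 166.0], 0.79)]
oiler [([216.0, 156.0, 240.0, 183.0], 0.83), ([244.0, 189.0, 386.0, 257.0], 0.73)]
handle [([213.0, 235.0, 232.0, 249.0], 0.63)]
stone [([286.0, 254.0, 353.0, 292.0], 0.69)]
collar [([387.0, 208.0, 409.0, 226.0], 0.79)]
scene 49.179703724319666 317.1592056146144 242.03343160345668 [1221.41779924  206.57757645  823.03928893]
fixture [([233.0, 241.0, 402.0, 328.0], 0.76)]
sled [([264.0, 240.0, 339.0, 285.0], 0.88), ([129.0, 238.0, 167.0, 293.0], 0.78)]
leaf_spring [([360.0, 260.0, 380.0, 282.0], 0.64)]
jar [([303.0, 310.0, 335.0, 354.0], 0.68), ([295.0, 227.0, 366.0, 253.0], 0.16)]
gouge [([194.0, 307.0, 298.0, 328.0], 0.55), ([357.0, 258.0, 382.0, 285.0], 0.34)]
oiler [([380.0, 325.0, 416.0, 382.0], 0.6)]
handle [([416.0, 267.0, 436.0, 307.0], 0.58), ([380.0, 328.0, 414.0, 383.0], 0.37), ([300.0, 226.0, 366.0, 252.0], 0.21)]
stone [([298.0, 228.0, 369.0, 254.0], 0.78), ([231.0, 236.0, 402.0, 328.0], 0.49)]
collar [([216.0, 246.0, 242.0, 267.0], 0.66)]
1.0 [259.3067964  568.66578531 253.32776026] [-6.66858715e-01 -3.06999947e+00 -3.23498536e-06] 85.74388290182718
```

```bash
python3 - <<'E'
import cv2
a=cv2.imread('pics/top0.png')[130:400,190:510];cv2.imwrite('pics/top0c.png',cv2.resize(a,None,fx=2.2,fy=2.2,interpolation=3)[:600])
a=cv2.imread('pics/scene0.png')[215:395,120:450];cv2.imwrite('pics/sc0c.png',cv2.resize(a,None,fx=2.4,fy=2.4,interpolation=3)[:,:800])
E
```

```text
(no output)
```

View pics/top0c.png

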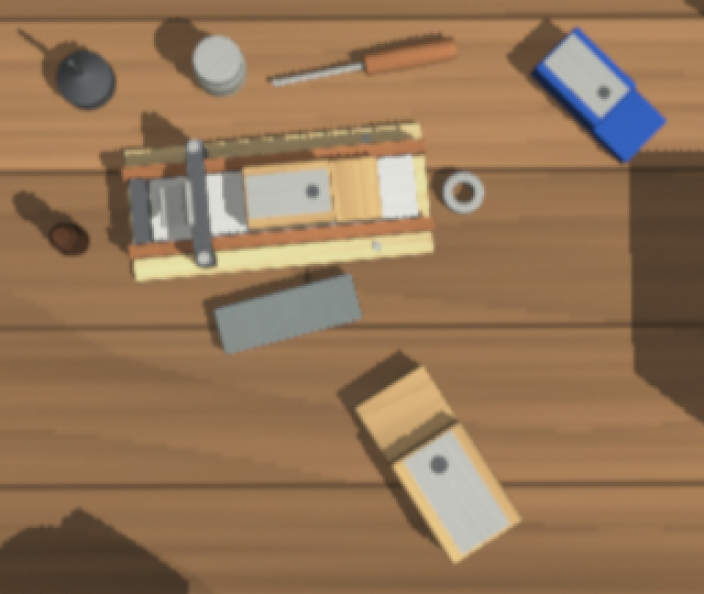

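View pics/sc0c.png

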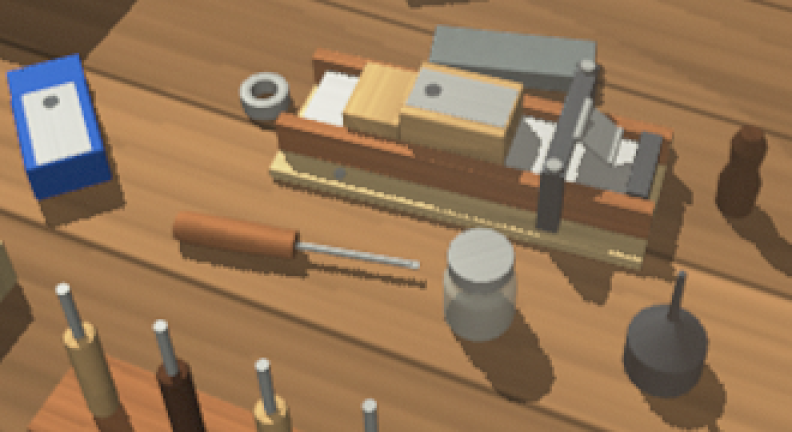

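The top view shows the loose wooden sled in the channel. In the crop, the nose front is at about (245,198), the step at (332,192) and the ledge rear at (379,188). The bar runs from (194,147) to (203,258), so travel is towards image left. The large wooden one and the blue one outside the fixture are look-alikes.

```bash
python3 - <<'E'
from h import *
from scipy.optimize import least_squares
d=cam('top')
g=lambda u,v:(190+u/2.2,130+v/2.2)
for nm,p,z in[('bar+',(194,147),84),('bar-',(203,258),84),('noseA',(244,168),77),('noseB',(247,229),77),('stepA',(331,163),77),('stepB',(334,222),77),('ledA',(377,158),61),('ledB',(381,218),61),('stop',(130,180),50),('stop2',(134,243),50),('fA',(420,140),46),('fB',(432,222),46)]:
    print(nm,back(d,*g(*p),z).round())
# upscale for detail
im=d['pixels'][180:262,235:392][:,:,::-1]; cv2.imwrite('pics/fx.png',cv2.resize(im,None,fx=5,fy=5,interpolation=cv2.INTER_CUBIC))
for q in('sled','ledge','bar','stop'):
    print(q,[(np.round(b['box']).tolist(),round(b['p'],2)) for b in robot.boxes_of(d,q)][:3])
E
```

```text
bar+ [606.  37.  84.]
bar- [493.  28.  84.]
noseA [586. -13.  77.]
noseB [523. -16.  77.]
stepA [ 590. -102.   77.]
stepB [ 530. -105.   77.]
ledA [ 597. -150.   61.]
ledB [ 535. -154.   61.]
stop [577. 107.  50.]
stop2 [511. 102.  50.]
fA [ 618. -196.   46.]
fB [ 531. -208.   46.]
sled [([299.0, 201.0, 366.0, 239.0], 0.93), ([432.0, 146.0, 492.0, 206.0], 0.76), ([352.0, 298.0, 422.0, 383.0], 0.7)]
ledge [([429.0, 143.0, 493.0, 205.0], 0.84), ([300.0, 204.0, 363.0, 235.0], 0.8), ([351.0, 294.0, 425.0, 386.0], 0.65)]
bar [([245.0, 184.0, 389.0, 258.0], 0.95), ([280.0, 144.0, 301.0, 176.0], 0.74)]
stop [([245.0, 186.0, 385.0, 260.0], 0.67)]
```

View pics/fx.png

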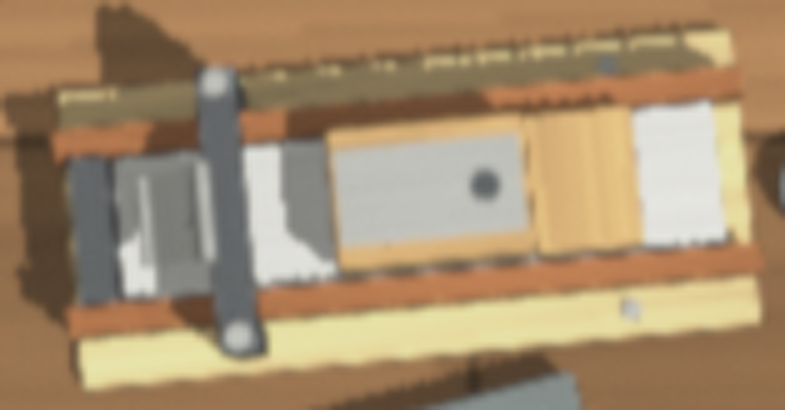

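```bash
cat > fit.py <<'E'
from h import *
from scipy.optimize import least_squares
d=cam('top')
pts=[((216,82),(0,-57,84),0),((238,335),(0,57,84),0),
((328,132),(70,-32,77),1),((340,270),(70,32,77),1),((524,115),(-20,-32,77),1),((537,256),(-20,32,77),1),((631,107),(-70,-32,61),1),((641,249),(-70,32,61),1),
((52,135),(80,-48,46),0),((740,70),(-240,-48,46),0),((58,158),(80,-34,46),0),((742,98),(-240,-34,46),0),((70,310),(80,34,46),0),((757,247),(-240,34,46),0),((72,338),(80,48,46),0),((762,270),(-240,48,46),0)]
uv=np.array([(235+p[0][0]/5,180+p[0][1]/5) for p in pts])
def W(q):
    x,y,a,s=q; R=np.array([[np.cos(a),-np.sin(a)],[np.sin(a),np.cos(a)]]); o=[]
    for _,p,k in pts:
        w=R@np.array([p[0]+k*s,p[1]])+[x,y]; o.append([*w,p[2]])
    return o
r=lambda q:(np.array([proj(d,p) for p in W(q)])-uv).ravel()
f=least_squares(r,[549,32,1.6,-130],loss='soft_l1',x_scale=[10,10,.1,10])
print(f.x, np.degrees(f.x[2])); print(r(f.x).reshape(-1,2).round(1).tolist())
x,y,a,s=f.x
for n,fx in(('ledge',s-45),('step',s-20),('home step',-35)): print(n,x+fx*np.cos(a),y+fx*np.sin(a))
E
python3 fit.py; python3 -c "
from scipy.spatial.transform import Rotation as R
from plant import robot
print(R.from_rotvec(robot.get_state()['eef_rot']).as_matrix().round(3))"
```

```text
[ 549.62434766   32.50731308    1.65642044 -116.32082863] 94.90590030522581
[[-0.0, 0.4], [-0.0, 0.5], [-0.7, -0.0], [-0.6, 0.7], [-0.0, -0.3], [0.1, -0.2], [0.3, 0.2], [1.0, -0.3], [-0.2, -0.9], [0.6, -0.5], [-0.9, 0.5], [0.8, -0.1], [-0.9, -0.5], [0.8, -0.6], [-0.8, 0.0], [0.4, 0.9]]
ledge 563.4204284704498 -128.2225158423199
step 561.2824403185289 -103.31410347496404
home step 552.6175310721288 -2.3644642353228917
[[-0.91   0.415 -0.   ]
 [ 0.415  0.91  -0.   ]
 [-0.    -0.    -1.   ]]
```

Request:
{"api": "step_arm", "payload": {"series": [{"hand": 0,"slide": [0,0,0],"angular": [0,0,6.73]},{"hand": 0,"slide": [0,0,0],"angular": [0,0,6.73]},{"hand": 0,"slide": [0,0,0],"angular": [0,0,6.73]},{"hand": 0,"slide": [0,0,0],"angular": [0,0,6.73]},{"hand": 0,"slide": [0,0,0],"angular": [0,0,6.73]},{"hand": 0,"slide": [0,0,0],"angular": [0,0,6.73]},{"hand": 0,"slide": [0,0,0],"angular": [0,0,6.73]},{"hand": 0,"slide": [0,0,0],"angular": [0,0,6.73]}]}}

```text
time: 1.97
eef_pos: [259.3, 568.7, 253.3]
eef_rot: [-1.992, -2.43, -0.0]
ft_force: [0.1, -0.2, -0.6]
opening: 0.2
gripper_force: 0.0
```

Request:
{"api": "step_arm", "payload": {"series": [{"hand": 0,"slide": [0,0,0],"angular": [0,0,6.73]},{"hand": 0,"slide": [-0.0357,0.0122,0],"angular": [0,0,0]},{"hand": 0,"slide": [-0.0357,0.0122,0],"angular": [0,0,0]},{"hand": 0,"slide": [-0.0357,0.0122,0],"angular": [0,0,0]},{"hand": 0,"slide": [-0.0357,0.0122,0],"angular": [0,0,0]},{"hand": 0,"slide": [-0.0357,0.0122,0],"angular": [0,0,0]},{"hand": 0,"slide": [-0.0357,0.0122,0],"angular": [0,0,0]},{"hand": 0,"slide": [-0.0357,0.0122,0],"angular": [0,0,0]}]}}

```text
time: 2.63
eef_pos: [366.2, 325.4, 253.5]
eef_rot: [2.123, 2.315, 0.001]
ft_force: [1.0, 0.5, 0.5]
opening: 0.1
gripper_force: 0.0
```

Request:
{"api": "step_arm", "payload": {"series": [{"hand": 0,"slide": [-0.0357,0.0122,0],"angular": [0,0,0]},{"hand": 0,"slide": [-0.0357,0.0122,0],"angular": [0,0,0]},{"hand": 0,"slide": [-0.0357,0.0122,0],"angular": [0,0,0]},{"hand": 0,"slide": [-0.0357,0.0122,0],"angular": [0,0,0]},{"hand": 0,"slide": [-0.0357,0.0122,0],"angular": [0,0,0]},{"hand": 0,"slide": [-0.0357,0.0122,0],"angular": [0,0,0]},{"hand": 0,"slide": [-0.0357,0.0122,0],"angular": [0,0,0]},{"hand": 0,"slide": [0,0,0],"angular": [0,0,0]}]}}

```text
time: 3.3
eef_pos: [475.2, 80.3, 253.8]
eef_rot: [2.129, 2.304, 0.0]
ft_force: [-0.2, -0.4, 0.6]
opening: 0.0
gripper_force: 0.0
```

Request:
{"api": "step_arm", "payload": {"series": [{"hand": 0,"slide": [-0.0348,0.0117,0],"angular": [0,0,0]},{"hand": 0,"slide": [-0.0348,0.0117,0],"angular": [0,0,0]},{"hand": 0,"slide": [-0.0348,0.0117,0],"angular": [0,0,0]},{"hand": 0,"slide": [-0.0348,0.0117,0],"angular": [0,0,0]},{"hand": 0,"slide": [-0.0348,0.0117,0],"angular": [0,0,0]},{"hand": 0,"slide": [-0.0348,0.0117,0],"angular": [0,0,-0.4]},{"hand": 0,"slide": [0,0,0.035],"angular": [0,0,0]},{"hand": 0,"slide": [0,0,0.035],"angular": [0,0,0]}]}}

```text
time: 3.97
eef_pos: [563.9, -119.4, 185.4]
eef_rot: [2.114, 2.313, 0.005]
ft_force: [-0.3, 0.7, -0.4]
opening: 0.3
gripper_force: 0.0
```

Request:
{"api": "step_arm", "payload": {"series": [{"hand": 0,"slide": [0,0,0.035],"angular": [0,0,0]},{"hand": 0,"slide": [0,0,0.03],"angular": [0,0,0]},{"hand": 0,"slide": [0,0,0.015],"angular": [0,0,0]},{"hand": 0,"slide": [0,0,0],"angular": [0,0,0]}]}}

```text
time: 4.3
eef_pos: [556.4, -115.1, 98.7]
eef_rot: [-2.11, -2.316, 0.006]
ft_force: [-0.5, 0.3, -0.8]
opening: -0.0
gripper_force: 0.0
```

```bash
python3 - <<'E'
from h import *
d=cam('scene'); im=d['pixels'][200:340,220:420][:,:,::-1]; cv2.imwrite('pics/s1.png',cv2.resize(im,None,fx=4,fy=4,interpolation=cv2.INTER_CUBIC)); s=robot.get_state(); print(s['eef_pos'],s['ft_force'],s['joints'],s['eef_rot'])
E
```

```text
[ 558.23970597 -115.66314431  101.2173041 ] [ 0.3694671   0.19722976 -0.04685287] [-3.17725126e-01  3.06865491e-01 -3.29562896e-01  9.39509909e-01
  8.76512925e-05  1.16006572e+00] [-2.11258878 -2.3188091   0.00317168]
```

View pics/s1.png

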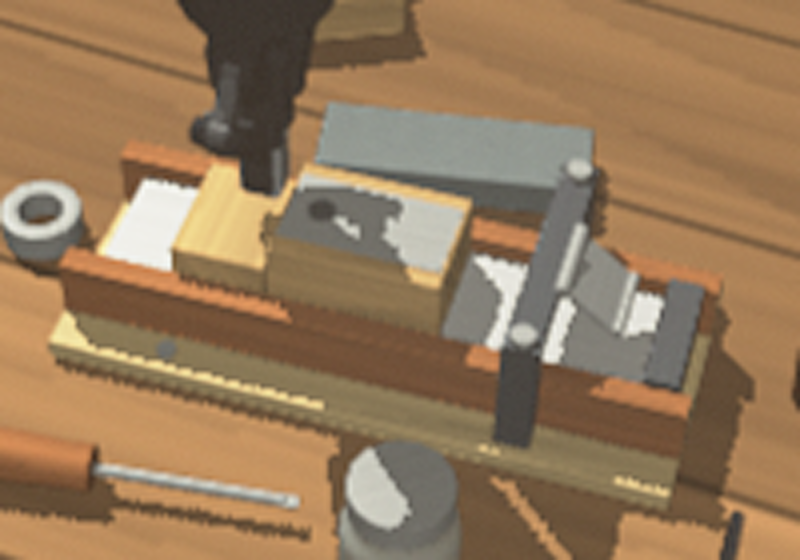

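The picture shows the shut fingers just above the ledge, next to the step (tips near (262,190) in the crop). I'll back off a little along the channel, then descend.

Request:
{"api": "step_arm", "payload": {"series": [{"hand": 0,"slide": [-0.007,0.004,0],"angular": [0,0,0]},{"hand": 0,"slide": [0,0,0],"angular": [0,0,0]},{"hand": 0,"slide": [0,0,0],"angular": [0,0,0]},{"hand": 0,"slide": [0,0,0],"angular": [0,0,0]}]}}

```text
time: 4.68
eef_pos: [566.3, -123.8, 105.1]
eef_rot: [2.114, 2.32, 0.002]
ft_force: [0.0, 0.8, 0.6]
opening: -0.3
gripper_force: 0.0
```

Request:
{"api": "step_arm", "payload": {"series": [{"hand": 0,"slide": [0,0,0.005],"angular": [0,0,0]},{"hand": 0,"slide": [0,0,0.005],"angular": [0,0,0]},{"hand": 0,"slide": [0,0,0.004],"angular": [0,0,0]},{"hand": 0,"slide": [0,0,0],"angular": [0,0,0]},{"hand": 0,"slide": [0,0,0],"angular": [0,0,0]}]}}

```text
time: 5.1
eef_pos: [564.1, -123.0, 88.6]
eef_rot: [-2.115, -2.321, 0.001]
ft_force: [-0.4, 0.0, 0.4]
opening: 0.2
gripper_force: 0.0
```

Request:
{"api": "step_arm", "payload": {"series": [{"hand": 0,"slide": [0,0,0.004],"angular": [0,0,0]},{"hand": 0,"slide": [0,0,0.003],"angular": [0,0,0]},{"hand": 0,"slide": [0,0,0.002],"angular": [0,0,0]},{"hand": 0,"slide": [0,0,0],"angular": [0,0,0]},{"hand": 0,"slide": [0,0,0],"angular": [0,0,0]}]}}

```text
time: 5.52
eef_pos: [565.1, -123.4, 80.8]
eef_rot: [2.116, 2.322, 0.0]
ft_force: [-0.9, -0.1, 4.9]
opening: 0.0
gripper_force: 2.1
```

Request:
{"api": "step_arm", "payload": {"series": [{"hand": 0,"slide": [0,0,0.003],"angular": [0,0,0]},{"hand": 0,"slide": [0,0,0.002],"angular": [0,0,0]},{"hand": 0,"slide": [0,0,0],"angular": [0,0,0]},{"hand": 0,"slide": [0,0,0],"angular": [0,0,0]}]}}

```text
time: 5.85
eef_pos: [565.1, -123.4, 76.2]
eef_rot: [2.115, 2.322, 0.0]
ft_force: [-1.8, 0.3, 7.6]
opening: 0.2
gripper_force: 3.6
```

Request:
{"api": "step_arm", "payload": {"series": [{"hand": 0,"slide": [0,0,0.003],"angular": [0,0,0]},{"hand": 0,"slide": [0,0,0.0015],"angular": [0,0,0]},{"hand": 0,"slide": [0,0,0],"angular": [0,0,0]},{"hand": 0,"slide": [0,0,0],"angular": [0,0,0]}]}}

```text
time: 6.18
eef_pos: [565.2, -123.4, 72.2]
eef_rot: [2.115, 2.322, 0.001]
ft_force: [-3.0, 0.3, 10.2]
opening: -0.4
gripper_force: 4.9
```

Request:
{"api": "step_arm", "payload": {"series": [{"hand": 0,"slide": [0.004,-0.001,0],"angular": [0,0,0]},{"hand": 0,"slide": [0.004,0,0],"angular": [0,0,0]},{"hand": 0,"slide": [0.004,0,0],"angular": [0,0,0]},{"hand": 0,"slide": [0,0,0],"angular": [0,0,0]}]}}

```text
time: 6.52
eef_pos: [565.4, -113.9, 73.4]
eef_rot: [2.111, 2.315, -0.002]
ft_force: [-0.4, -4.6, 9.0]
opening: -0.2
gripper_force: 4.5
```

Request:
{"api": "step_arm", "payload": {"series": [{"hand": 0,"slide": [0.004,-0.0005,0.001],"angular": [0,0,0]},{"hand": 0,"slide": [0.004,-0.0005,0],"angular": [0,0,0]},{"hand": 0,"slide": [0.004,0,0],"angular": [0,0,0]},{"hand": 0,"slide": [0.004,0,0],"angular": [0,0,0]},{"hand": 0,"slide": [0.004,0,0],"angular": [0,0,0]}]}}

```text
time: 6.93
eef_pos: [563.5, -94.9, 72.9]
eef_rot: [2.111, 2.313, -0.002]
ft_force: [0.6, -6.2, 10.0]
opening: 0.1
gripper_force: 6.4
```

```bash
python3 - <<'E'
from h import *
d=cam('scene'); im=d['pixels'][200:340,220:420][:,:,::-1]; cv2.imwrite('pics/s2.png',cv2.resize(im,None,fx=4,fy=4,interpolation=cv2.INTER_CUBIC)); s=robot.get_state(); print(s['eef_pos'],s['ft_force'],s['eef_rot'])
E
```

```text
[563.36496185 -94.12138833  72.77354918] [-0.01743299 -5.5044998   9.84403392] [ 2.11038779e+00  2.31384063e+00 -6.55221689e-04]
```

View pics/s2.png

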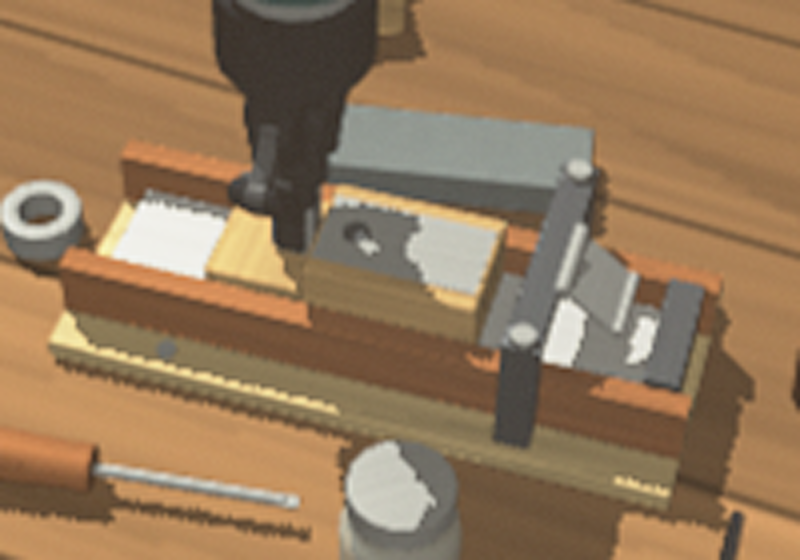

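The sled is down and moving ahead, with its nose front near (500,260) in the crop, just short of the bar. Continuing.

Request:
{"api": "step_arm", "payload": {"series": [{"hand": 0,"slide": [0.004,-0.0002,0.0005],"angular": [0,0,0]},{"hand": 0,"slide": [0.005,0,0],"angular": [0,0,0]},{"hand": 0,"slide": [0.005,0,0],"angular": [0,0,0]},{"hand": 0,"slide": [0.005,0,0],"angular": [0,0,0]},{"hand": 0,"slide": [0.005,0,0],"angular": [0,0,0]},{"hand": 0,"slide": [0.004,0,0],"angular": [0,0,0]}]}}

```text
time: 7.48
eef_pos: [560.8, -66.8, 72.3]
eef_rot: [2.11, 2.313, -0.001]
ft_force: [1.7, -6.8, 9.3]
opening: 0.4
gripper_force: 6.5
```

Request:
{"api": "step_arm", "payload": {"series": [{"hand": 0,"slide": [0.005,0,0],"angular": [0,0,0]},{"hand": 0,"slide": [0.005,0,0],"angular": [0,0,0]},{"hand": 0,"slide": [0.005,0,0],"angular": [0,0,0]},{"hand": 0,"slide": [0.005,0,0],"angular": [0,0,0]}]}}

```text
time: 7.82
eef_pos: [558.9, -46.8, 72.2]
eef_rot: [2.111, 2.313, -0.001]
ft_force: [0.9, -7.2, 9.4]
opening: 0.2
gripper_force: 6.4
```

Request:
{"api": "step_arm", "payload": {"series": [{"hand": 0,"slide": [0.005,0,0],"angular": [0,0,0]},{"hand": 0,"slide": [0.005,0,0],"angular": [0,0,0]},{"hand": 0,"slide": [0.005,0,0],"angular": [0,0,0]},{"hand": 0,"slide": [0.005,0,0],"angular": [0,0,0]},{"hand": 0,"slide": [0.004,0,0],"angular": [0,0,0]}]}}

```text
time: 8.23
eef_pos: [556.5, -24.2, 71.8]
eef_rot: [2.11, 2.31, -0.006]
ft_force: [1.5, -11.7, 7.6]
opening: 0.4
gripper_force: 7.3
```

Request:
{"api": "step_arm", "payload": {"series": [{"hand": 0,"slide": [0.002,0,0],"angular": [0,0,0]},{"hand": 0,"slide": [0.002,0,0],"angular": [0,0,0]},{"hand": 0,"slide": [0.002,0,0],"angular": [0,0,0]}]}}

```text
time: 8.48
eef_pos: [555.6, -17.6, 71.4]
eef_rot: [2.111, 2.312, -0.004]
ft_force: [1.2, -8.6, 5.6]
opening: -0.1
gripper_force: 6.2
```

Request:
{"api": "step_arm", "payload": {"series": [{"hand": 0,"slide": [0.002,0,0],"angular": [0,0,0]},{"hand": 0,"slide": [0.0015,0,0],"angular": [0,0,0]},{"hand": 0,"slide": [0,0,0],"angular": [0,0,0]}]}}

```text
time: 8.73
eef_pos: [555.1, -13.8, 71.4]
eef_rot: [2.111, 2.313, -0.004]
ft_force: [0.9, -8.6, 5.8]
opening: 0.0
gripper_force: 5.8
```

Request:
{"api": "step_arm", "payload": {"series": [{"hand": 0,"slide": [0.0015,0,0],"angular": [0,0,0]},{"hand": 0,"slide": [0,0,0],"angular": [0,0,0]}]}}

```text
time: 8.9
eef_pos: [555.0, -12.4, 71.4]
eef_rot: [2.111, 2.313, -0.004]
ft_force: [0.5, -9.2, 5.6]
opening: -0.2
gripper_force: 5.9
```

Still sliding at about 9 N, so the stop has not been reached.

Request:
{"api": "step_arm", "payload": {"series": [{"hand": 0,"slide": [0.002,0,0],"angular": [0,0,0]},{"hand": 0,"slide": [0,0,0],"angular": [0,0,0]}]}}

```text
time: 9.07
eef_pos: [554.9, -11.7, 71.4]
eef_rot: [2.11, 2.31, -0.008]
ft_force: [0.9, -12.7, 5.6]
opening: -0.3
gripper_force: 8.4
```

Request:
{"api": "step_arm", "payload": {"series": [{"hand": 0,"slide": [0.0015,0,0],"angular": [0,0,0]},{"hand": 0,"slide": [0,0,0],"angular": [0,0,0]}]}}

```text
time: 9.23
eef_pos: [554.9, -11.7, 71.4]
eef_rot: [2.11, 2.308, -0.012]
ft_force: [1.3, -15.7, 5.9]
opening: 0.2
gripper_force: 9.9
```

Request:
{"api": "step_arm", "payload": {"series": [{"hand": 0,"slide": [0.003,0,0],"angular": [0,0,0]},{"hand": 0,"slide": [0,0,0],"angular": [0,0,0]},{"hand": 0,"slide": [0,0,0],"angular": [0,0,0]}]}}

```text
time: 9.48
eef_pos: [554.9, -11.5, 71.5]
eef_rot: [2.109, 2.302, -0.019]
ft_force: [1.6, -23.6, 4.1]
opening: -0.2
gripper_force: 13.0
```

Request:
{"api": "step_arm", "payload": {"series": [{"hand": 0,"slide": [-0.005,0,0],"angular": [0,0,0]},{"hand": 0,"slide": [0,0,0],"angular": [0,0,0]},{"hand": 0,"slide": [0,0,0],"angular": [0,0,0]}]}}

```text
time: 9.73
eef_pos: [554.9, -11.8, 71.3]
eef_rot: [2.112, 2.311, -0.005]
ft_force: [0.5, -10.4, 6.3]
opening: 0.5
gripper_force: 6.8
```

Request:
{"api": "step_arm", "payload": {"series": [{"hand": 0,"slide": [-0.002,0,0],"angular": [0,0,0]},{"hand": 0,"slide": [0,0,-0.001],"angular": [0,0,0]},{"hand": 0,"slide": [0,0,-0.001],"angular": [0,0,0]},{"hand": 0,"slide": [0,0,-0.001],"angular": [0,0,0]},{"hand": 0,"slide": [0,0,-0.001],"angular": [0,0,0]},{"hand": 0,"slide": [0,0,-0.001],"angular": [0,0,0]},{"hand": 0,"slide": [0,0,-0.001],"angular": [0,0,0]},{"hand": 0,"slide": [0,0,0],"angular": [0,0,0]}]}}

```text
time: 10.4
eef_pos: [553.0, -11.8, 75.1]
eef_rot: [2.114, 2.317, -0.005]
ft_force: [2.0, -6.1, -2.6]
opening: 0.0
gripper_force: 3.3
```

Request:
{"api": "step_arm", "payload": {"series": [{"hand": 0,"slide": [0,0,0],"angular": [0,0,0]}]}}

```text
time: 10.48
eef_pos: [552.9, -11.8, 75.1]
eef_rot: [2.114, 2.317, -0.005]
ft_force: [2.2, -5.9, -2.3]
opening: 0.2
gripper_force: 3.3
```

Request:
{"api": "step_arm", "payload": {"series": [{"hand": 0,"slide": [-0.002,0,0],"angular": [0,0,0]},{"hand": 0,"slide": [-0.002,0,0],"angular": [0,0,0]},{"hand": 0,"slide": [0,0,0],"angular": [0,0,0]}]}}

```text
time: 10.73
eef_pos: [552.5, -13.4, 75.4]
eef_rot: [-2.116, -2.322, -0.001]
ft_force: [-0.1, -0.4, 1.0]
opening: 0.2
gripper_force: 0.7
```

Request:
{"api": "step_arm", "payload": {"series": [{"hand": 0,"slide": [0,0,-0.001],"angular": [0,0,0]},{"hand": 0,"slide": [0,0,-0.001],"angular": [0,0,0]},{"hand": 0,"slide": [0,0,0],"angular": [0,0,0]}]}}

```text
time: 10.98
eef_pos: [552.0, -13.2, 77.2]
eef_rot: [-2.115, -2.322, 0.001]
ft_force: [0.3, -0.5, -0.7]
opening: -0.2
gripper_force: 0.0
```

Request:
{"api": "step_arm", "payload": {"series": [{"hand": 0,"slide": [-0.003,0,-0.002],"angular": [0,0,0]},{"hand": 0,"slide": [-0.005,0,-0.005],"angular": [0,0,0]},{"hand": 0,"slide": [0,0,-0.02],"angular": [0,0,0]},{"hand": 0,"slide": [0,0,-0.03],"angular": [0,0,0]},{"hand": 0,"slide": [-0.03,0,-0.03],"angular": [0,0,0]},{"hand": 0,"slide": [-0.03,0,-0.03],"angular": [0,0,0]},{"hand": 0,"slide": [-0.03,0,-0.03],"angular": [0,0,0]},{"hand": 0,"slide": [0,0,0],"angular": [0,0,0]}]}}

```text
time: 11.65
eef_pos: [566.3, -115.4, 230.6]
eef_rot: [2.111, 2.307, 0.006]
ft_force: [1.7, -1.1, 0.1]
opening: 0.1
gripper_force: 0.0
```

```bash
python3 - <<'E'
from h import *
d=cam('scene'); im=d['pixels'][200:340,220:420][:,:,::-1]; cv2.imwrite('pics/s3.png',cv2.resize(im,None,fx=4,fy=4,interpolation=cv2.INTER_CUBIC)); s=robot.get_state(); print(s['eef_pos'],s['ft_force'],s['time'])
a=1.6564
f=lambda x,y,z:[549.6+x*np.cos(a)-y*np.sin(a),32.5+x*np.sin(a)+y*np.cos(a),z]
for p in [(-35,-32,70),(-35,32,70),(-85,32,54),(-85,-32,54)]: print(p,((proj(d,f(*p))-[220,200])*4).round())
E
```

```text
[ 564.52799262 -112.93532405  227.58975053] [ 0.53926437 -0.07721343 -0.99000653] 11.7
(-35, -32, 70) [457. 301.]
(-35, 32, 70) [492. 210.]
(-85, 32, 54) [396. 210.]
(-85, -32, 54) [358. 299.]
```

View pics/s3.png

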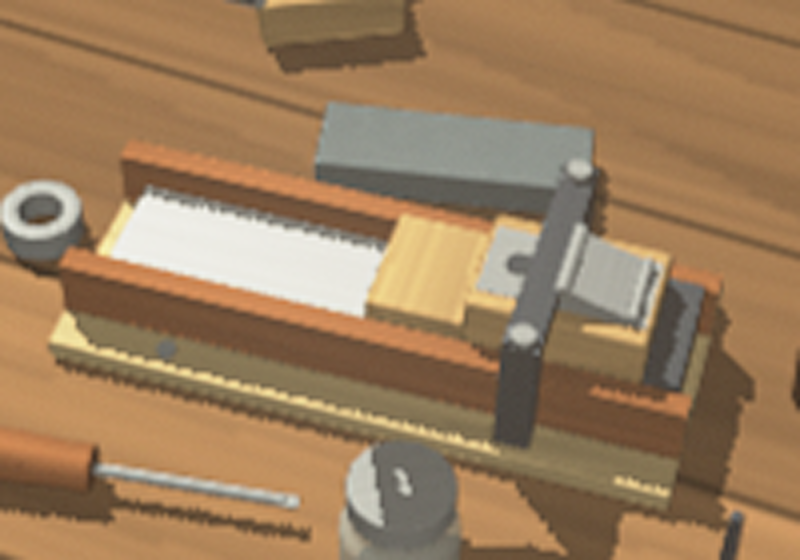

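The sled sits under the bar with the leaf spring riding on top and its nose at the stop (about (655,330)). Its rear corner is at about (366,302) against a predicted home position of (358,299). Nothing else has moved.

```bash
python3 -c "
from plant import robot
print(robot.finish_job())"
```

```text
the job is handed in; nothing more can be done
None
```

I pressed the sled down and pushed it under the crossbar and leaf spring to the end stop. It is now clamped between plate and bar and released. The job was handed in at about 11.7 s, with the arm clear and nothing else on the bench seen to have moved; no verdict was returned.

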